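# Find the concealed lid release of a photometer by feel

## Robot

A 6-joint arm with a two-finger parallel gripper is mounted at the origin on the work surface. World frame = base frame: x ahead of the robot, y to its left, z up, the work surface at z = 0. Lengths are in m, angles in degrees, forces in N, time in s.
With the tool pointing down it reaches from about 0.375 to 0.9 m from the base axis. Payload 3.1 kg.
Tool frame: the origin (TCP) lies on the centre line of the jaws, within the pads' length; the fingertips stand 25 mm ahead of it and the grasp point (between the pads) lies 6 mm ahead of it; z points along the fingers, y is the line along which they close (so a half turn about z gives the same grasp; the last joint's range is limited). The gripper opens to 87 mm and grips with 3 to 60 N. Pads are 19 mm wide; open, the fingers measure 117 mm over their backs; the gripper's body (75 mm by 190 mm) begins 51 mm behind the grasp point.
Start: joints at [60.017, 30.224, 82.088, -0, 67.689, -10.227], TCP at [0.211, 0.588, 0.248] pointing down, gripper open.
Joint ranges: [-176.69, 176.69], [-43.24, 126.21], [12.49, 139.97], [-82, 262], [0, 151.66], [-163.58, 163.58]. Speed limits (degrees/s): [159.86, 159.86, 180, 180, 180, 180].

## Interface

Orientations are given as a 3x3 rotation matrix whose columns are the frame's x, y, z axes.
In Python, from rig import bot, cams, models gives the robot as it stands. The module is installed in compiled form; this text tells all that it offers.
- The arm moves only by the shell command python3 -m handwheel 'ROWS' [OPENING]. ROWS is JSON, a list of rows, each a list of 6 numbers: the shift along the world's x, y, z each as a share of 1 m, from -1 to 1, then the turn, a rotation vector about the world's x, y, z each as a share of 2 rad, from -1 to 1. In form: [[dx, dy, dz, wx, wy, wz], ...]. A call has exactly 8 rows; each row is the pose to reach, as a shift and turn from the pose commanded when the call began; what a row does not reach only later rows make up. A row lasts 1/12 s, in which the tool goes at most 41.7 mm and 7.16 degrees, less where a joint would pass 70% of its speed; a pose out of reach is approached as far as the arm can. A call with a number of a shift or a turn outside -1 to 1 is refused whole. A call with a gripper value outside its range is refused whole. OPENING is the opening, from -1 (shut) to 1 (fully open), so that 0 is half open, set as the call begins (- or left out, the last holds). The fingers move at their own pace and stop on an object; the grip force is fixed at half the most. Time passes only in rows, so rows that repeat a pose let the fingers close, or fill a call up. It gives the time, the measured TCP pose, the force, the opening and the grip force at its end, in the units of the state.
- bot.read_state(): the state, without advancing time (a new reading comes with each control period).
- cams.capture(name): name is "side" or "top" or "wrist"; returns (picture, depth): 400x640x3 uint8, blue, green, red; 400x640 float32, m along the optical axis (not along the pixel's ray), 0 where there is no reading.
- cams.calibration(name): a dict with "mtx" (3x3 intrinsics, pixels), "R" (3x3) and "t" (3): a world point X has camera coordinates R X + t; the wrist camera has in their place "tool_from_camera" (4x4, takes a point from camera to tool coordinates, whose origin is the TCP and whose axes are the flange's). Camera axes: x right, y down, z forward; pixel columns grow to the right and rows downward; lengths in m; the calibration is good to about 2 mm. A picture is of the moment at which its call begins: read the wrist's pose just before it. calibration takes no time and is no camera call.
- bot.hand_in(): hands the job in; it is judged then, once.
Trained networks look in the newest picture that a camera, given by its name, has taken for a name from the list of things; names that differ only in an ending like _2 or _b are one class to them, and where a whole thing is asked for, a point or a joint stands for the part that bears it (a point fixed in the world has none). Each returns a list of dicts, best first, with "conf" (0 to 1); they miss things now and then, are a little off and sometimes report something else, mostly with a low value. They report only what shows in the picture. A call takes as long as a camera call.
- models.spot_in(query, camera): "position" ([column, row] in pixels, amid what is visible of it).
- models.tip_of(query, camera): "position" ([column, row] in pixels: a listed point, or the origin of a listed thing).
The state is a dict: "time_s": time; "joint_positions": joint angles; "qvel": joint speeds; "tau": joint torques, N m; "position": TCP position; "tcp_rot": TCP orientation; "force": force on the tool from outside, world axes, zero at the start; "moment": the same for the moment, N m; "opening": opening from 0.0 (shut) to 1.0 (fully open); "grasp_force": force on a finger pad.
Only numpy, scipy, OpenCV 4.12 (cv2) and the standard library are available. Lean on these libraries where they do the work, as an engineer would, in place of code of your own. Each camera call takes 0.05 s, during which the arm holds its last target. There are 200 camera calls.

## Task

The sample lid of the photometer is shut by a concealed release: one of the four square covers in the row behind the lid is really a push plate, the other three are fixed blanks. Feel along the row with the fingertips for the one that gives, press it fully home so that the lid kicks up and stays ajar, then let it come back up and withdraw. Do not touch the lid itself, and leave the jar, the blue box and the bottle where they are, without picking anything up.

Things in the scene. Friction and masses are not known exactly. Their poses are not given: they have to be found in the camera images.
- instrument: White bench photometer, fixed, 300 mm deep (x), 420 mm wide (y); origin under its centre on the bench, -x side nearest the robot. Its flat deck is 140 mm above the origin. On the deck: the lid towards -x and +y, a sloping keypad pod (125 x 115 mm, up to 35 mm above the deck) towards -x and -y, and a row of four covers along y, 80 mm towards +x from the origin.
- cover1 (a point): Centre of the first place in the row (most towards the instrument's -y), at deck level. The places are 68 mm apart; each has a white 52 mm square plate in a 55 mm square opening. Three are rigid blanks level with the deck; one is the release, its face 2 mm below the deck. Which place it takes changes from start to start and is not told: feel for it or see it.
- cover2 (a point): Centre of the second place, as cover1.
- cover3 (a point): Centre of the third place, as cover1.
- cover4 (a point): Centre of the fourth place (most towards the instrument's +y), as cover1.
- release (a joint): How far the release plate is pressed, m: 0 at rest, 0.008 fully home (face 10 mm below the deck). It goes straight down; a spring needs 1.6 N to start it; the first 2 mm are light, then it also lifts the lid through a lever and needs 4 to 6 N. Hard stop at the end; let go, it comes back up. The finger must stay within the opening.
- lid: Sample lid, flat plate 165 (x) x 220 (y) x 10 mm with a dark blue field. Origin on its hinge, at its +x edge, 10 mm below its underside: 40 mm to +x, 60 mm to +y of the instrument's origin, 12 mm from the covers' openings. Shut, its axes are the instrument's; it opens about y, the -x edge rising. The release pressed home tilts it to some 0.4 rad, where it stays. Not to be touched.
- jar: Small amber glass jar, 34 mm across, 55 mm tall, standing loose on the deck at the +y end of the row of covers. Origin under its centre. Bystander.
- cell_box: Open blue plastic box of glass cells, 75 x 110 x 22 mm, loose on the bench on the instrument's -y side. Origin under its centre. Bystander.
- bottle: White plastic bottle, 60 mm across, 150 mm tall, loose on the bench on the instrument's +y side. Origin under its centre. Bystander.

How it is judged (in metres and radians):
On the way:
1. the release plate is pressed fully home (at least 6.5 of its 8 mm) (value of joint release above 0.0065 m), for 0.1 s.
At the end, for the whole second after the job is handed in: The lid stands ajar at rest, tilted 0.22 to 0.9 rad, the release plate is back up (pressed less than 2 mm), and the jar, the blue box and the bottle stand upright within 30 mm of where they were (angle between lid's own z axis and vertical between 0.22 and 0.9 rad and angular speed of lid below 0.1 rad/s and value of joint release below 0.002 m and distance of each of jar, cell_box, bottle from where it was at the start of the episode below 0.03 m and angle between each of jar, cell_box, bottle's own z axis and vertical below 0.2 rad); the robot touches nothing.
It fails at once if the robot touches the lid (over 1.5 N) (contact force between any of the fingers, the arm and lid above 1.5 N).
It fails at once if the jar, the blue box or the bottle is lifted, tipped or moved by more than 30 mm (distance of any of jar, cell_box, bottle from where it was at the start of the episode above 0.03 m or angle between any of jar, cell_box, bottle's own z axis and vertical above 0.2 rad).
It also fails if it takes over 48 s, if anything falls off the work surface, if the arm or the gripper's body presses on something with over 40 N, if the wrist force passes 120 N, or if a joint passes its speed limit or range.

## Working session

There is one attempt and no reset: what is moved stays moved. The work goes in short steps, Python scripts to look and compute and a shell command to move; the robot and the scene stay as the last step left them, time stands still between calls to the robot, and variables do not carry over. Pictures are saved under pics/ and viewed, at most 10 in all, crops included, and the job is handed in when it is done.

```bash
mkdir -p pics
cat > h.py <<'E'
import numpy as np, cv2
from rig import bot,cams,models
def world(cam,px,depth,st=None):
    c=cams.calibration(cam);u,v=px;K=np.array(c["mtx"])
    r=depth[max(0,int(v)-2):int(v)+3,max(0,int(u)-2):int(u)+3];r=r[r>0]
    z=np.median(r) if r.size else np.nan
    p=np.linalg.solve(K,[u,v,1])*z
    if cam=="wrist":
        T=np.array(c["tool_from_camera"]);p=T[:3,:3]@p+T[:3,3]
        return np.array(st["tcp_rot"])@p+np.array(st["position"])
    return np.array(c["R"]).T@(p-np.array(c["t"]))
E
python3 - <<'E'
from h import *
np.set_printoptions(precision=3,suppress=True)
s=bot.read_state();print(s["position"],s["tcp_rot"],s["force"],s["opening"])
for cam in ["top","side"]:
    im,d=cams.capture(cam);cv2.imwrite(f"pics/{cam}0.png",im);np.save(f"{cam}d.npy",d)
    for q in ["instrument","cover1","cover2","cover3","cover4","lid","jar","cell_box","bottle"]:
        for r in models.tip_of(q,cam)[:1]: print(cam,q,round(r["conf"],2),np.array(r["position"]),world(cam,r["position"],d))
E
```

```text
[0.211 0.588 0.247] [[-0.941  0.338 -0.001]
 [ 0.338  0.941 -0.002]
 [ 0.    -0.002 -1.   ]] [-0.207  0.102  0.007] 1.0009922551781043
top cover1 0.85 [265.8 180.9] [0.62  0.186 0.141]
top cover2 0.85 [265.8 180.9] [0.62  0.186 0.141]
top cover3 0.85 [265.8 180.9] [0.62  0.186 0.141]
top cover4 0.85 [265.8 180.9] [0.62  0.186 0.141]
top lid 0.74 [280.2 197.1] [0.574 0.147 0.15 ]
top jar 0.48 [235.6 191. ] [0.59  0.259 0.188]
top cell_box 0.63 [411.8 221.7] [ 0.501 -0.232  0.017]
top bottle 0.93 [206.5 194.4] [0.592 0.36  0.097]
side cover1 0.93 [297.4 150.3] [0.622 0.195 0.138]
side cover2 0.93 [297.4 150.3] [0.622 0.195 0.138]
side cover3 0.93 [297.4 150.3] [0.622 0.195 0.138]
side cover4 0.93 [297.4 150.3] [0.622 0.195 0.138]
side lid 0.61 [291.7 167.2] [0.556 0.118 0.148]
side jar 0.78 [275.7 139.3] [0.591 0.257 0.154]
side cell_box 0.91 [364.1 308.6] [ 0.497 -0.241  0.013]
```

View pics/top0.png

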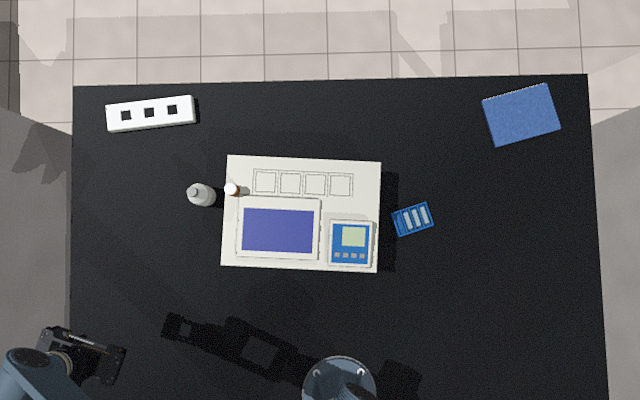

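View pics/side0.png

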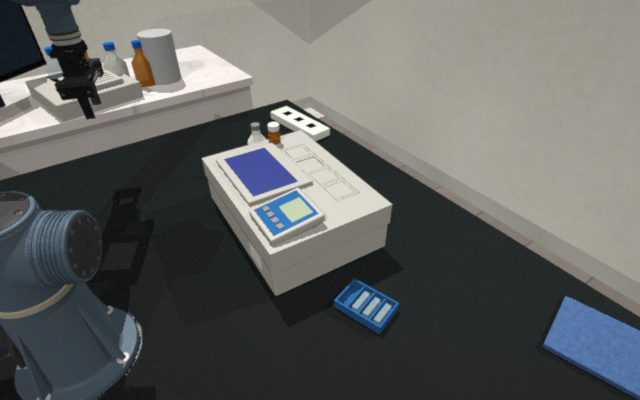

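The top view shows the four covers at about (265,182), (290,183), (315,184) and (341,185). The lid is below them in the picture, the jar is at (232,189) by the +y end, and the instrument is slightly rotated. Next I fit the deck and compare the plate heights.

Run:
```python
from h import *
np.set_printoptions(precision=4,suppress=True)
ds=[cams.capture("top")[1] for _ in range(6)];d=np.mean(ds,0)
def cloud(cam,d):
    c=cams.calibration(cam);v,u=np.mgrid[:400,:640]
    P=np.stack([u*d,v*d,d],-1)@np.linalg.inv(c["mtx"]).T
    return (P-np.array(c["t"]))@np.array(c["R"])
P=cloud("top",d)
m=(np.abs(P[...,2]-.14)<.008)|((P[...,2]>.13)&(P[...,2]<.16))
n,l,st,_=cv2.connectedComponentsWithStats(m.astype(np.uint8));k=1+np.argmax(st[1:,4]);
print(st[k])
X=P[l==k]
r=cv2.minAreaRect((X[:,:2]*1000).astype(np.float32));print(r)
b=cv2.boxPoints(r)/1000;print(b)
e=[b[1]-b[0],b[2]-b[1]];e=max(e,key=np.linalg.norm);e=e*np.sign(e[1]);ey=e/np.linalg.norm(e);ex=np.array([ey[1],-ey[0]])
o=np.array(r[0])/1000;print("o",o,"ey",ey)
dp=cloud("side",np.mean([cams.capture("side")[1] for _ in range(6)],0))
for nm,Q in (("top",P),("side",dp)):
  q=Q[...,:2]-o;a=q@ex;bb=q@ey;z=Q[...,2]
  ok=(np.abs(z-.14)<.012)
  dk=ok&(((np.abs(a-.08)>.032)&(a>.05)&(a<.14))&(np.abs(bb)<.19))
  A=np.c_[a[dk],bb[dk],np.ones(dk.sum())];co=np.linalg.lstsq(A,z[dk],rcond=None)[0];print(nm,co)
  for i in range(4):
    w=ok&(np.abs(a-.08)<.02)&(np.abs(bb-(-.102+.068*i))<.02);wz=z[w]-np.c_[a[w],bb[w],np.ones(w.sum())]@co
    print(i+1,w.sum(),wz.mean()*1000,wz.std()*1000/np.sqrt(w.sum()))
s=models.tip_of("cover1","top")
print([(x["conf"],x["position"],world("top",x["position"],d)) for x in s])
im,_=cams.capture("top");cv2.imwrite("pics/c.png",cv2.resize(im[150:280,215:390],None,fx=4,fy=4,interpolation=cv2.INTER_CUBIC))
```

```text
[  220   155   161   117 14818]
((531.7892456054688, 93.36495971679688), (420.4167785644531, 300.2029724121094), 85.64017486572266)
[[ 0.3661 -0.1048]
 [ 0.6655 -0.1276]
 [ 0.6974  0.2916]
 [ 0.3981  0.3144]]
o [0.5318 0.0934] ey [0.076  0.9971]
top [0.0373 0.0014 0.1363]
1 209 1.9299466780164107 0.07863715351240402
2 205 1.8702714077613176 0.07158386309479749
3 199 -0.16542432038997376 0.07949261251102066
4 208 1.7532061733264068 0.07312263921611871
side [ 0.     -0.0004  0.1379]
1 166 0.06112503076974023 0.035295388744506
2 139 0.020298771491183414 0.03564073840968139
3 127 -1.95548000158879 0.032790536825349575
4 113 0.05305304325982989 0.041145643447085455
[(0.98, [341.2, 183.8], array([ 0.6067, -0.0193,  0.1411])), (0.79, [262.6, 179.9], array([0.6233, 0.195 , 0.1408])), (0.77, [290.2, 178.1], array([0.6264, 0.1197, 0.1393])), (0.56, [314.8, 183.2], array([0.6103, 0.0527, 0.1412]))]
```

View pics/c.png

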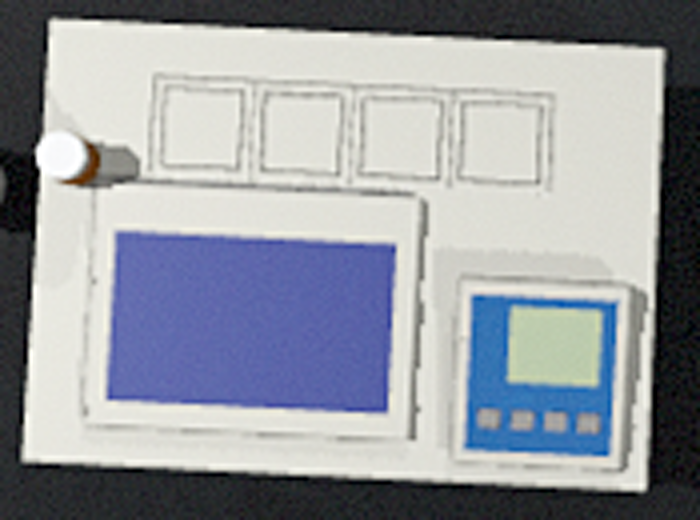

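Both cameras put cover3's face 2 mm low, so that is the release. Cover3's centre is near (0.614, 0.121). I check the camera mount while closing the gripper, raising the tool and starting across.

```bash
python3 -c "
from h import *
print(np.array(cams.calibration('wrist')['tool_from_camera']).round(3))"
python3 -m handwheel '[[0,0,0.04,0,0,0],[0,0,0.08,0,0,0.05],[0,0,0.11,0,0,0.1],[0.02,-0.025,0.11,0,0,0.134],[0.04,-0.05,0.11,0,0,0.134],[0.06,-0.075,0.11,0,0,0.134],[0.08,-0.1,0.11,0,0,0.134],[0.1,-0.12,0.11,0,0,0.134]]' -1
```

```text
[[-0.002 -0.963 -0.269  0.073]
 [ 1.    -0.002 -0.    -0.   ]
 [-0.    -0.269  0.963 -0.137]
 [ 0.     0.     0.     1.   ]]
time_s: 2.37
position: [0.3116, 0.4664, 0.3578]
tcp_rot: [[-0.997, 0.077, 0.0], [0.077, 0.997, -0.0], [-0.0, -0.0, -1.0]]
force: [0.3, -0.0, -0.6]
opening: 0.475
grasp_force: 0.0
```

The rotation came out exact, and the camera sits high over the hinge side, well clear of the lid. I continue to above cover3.

```bash
python3 -m handwheel '[[0.025,-0.028,0,0,0,0],[0.05,-0.056,0,0,0,0],[0.075,-0.084,0,0,0,0],[0.1,-0.112,0,0,0,0],[0.125,-0.14,0,0,0,0],[0.15,-0.168,0,0,0,0],[0.175,-0.196,0,0,0,0],[0.2,-0.225,0,0,0,0]]' -1
python3 -m handwheel '[[0.02,-0.025,0,0,0,0],[0.045,-0.053,0,0,0,0],[0.07,-0.081,0,0,0,0],[0.09,-0.105,0,0,0,0],[0.106,-0.123,0,0,0,0],[0.106,-0.123,-0.03,0,0,0],[0.106,-0.123,-0.06,0,0,0],[0.106,-0.123,-0.08,0,0,0]]' -1
python3 - <<'E'
from h import *
s=bot.read_state();print(s["position"],s["force"],s["opening"])
im,d=cams.capture("wrist");cv2.imwrite("pics/w.png",im)
for r in models.tip_of("cover3","wrist"): print(r["conf"],r["position"],world("wrist",r["position"],d,s).round(4))
E
```

```text
time_s: 3.03
position: [0.5121, 0.2417, 0.3577]
tcp_rot: [[-0.997, 0.077, 0.0], [0.077, 0.997, 0.0], [-0.0, 0.0, -1.0]]
force: [0.3, 1.0, 0.1]
opening: 0.008
grasp_force: 0.0
time_s: 3.7
position: [0.6165, 0.1193, 0.275]
tcp_rot: [[-0.997, 0.078, -0.003], [0.078, 0.997, 0.0], [0.003, -0.0, -1.0]]
force: [0.1, 0.7, -0.2]
opening: 0.005
grasp_force: 0.0
[0.61649035 0.11930892 0.2750231 ] [ 0.07427149  0.71095185 -0.18901928] 0.005165397979406453
```

View pics/w.png

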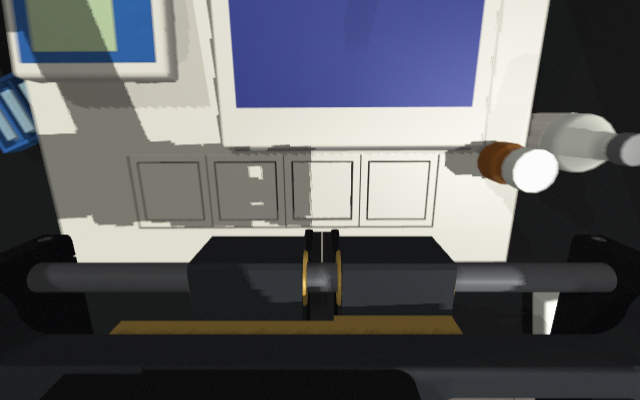

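The wrist view shows the covers at columns 170, 247, 322 and 398, row about 190. The closed fingers at (322,235) line up with cover3 in y. I work out its position from the wrist view.

Run:
```python
from h import *
s=bot.read_state();im,d=cams.capture("wrist")
for p in [(170,190),(247,190),(322,190),(398,189),(322,153),(322,226)]: print(p,world("wrist",p,d,s).round(4))
```

```text
(170, 190) [ 0.5973 -0.0148  0.1399]
(247, 190) [0.6027 0.0536 0.1399]
(322, 190) [0.6085 0.1202 0.1378]
(398, 189) [0.6125 0.1877 0.1397]
(322, 153) [0.5746 0.1228 0.1457]
(322, 226) [0.642  0.1175 0.1396]
```

```bash
python3 -m handwheel '[[-0.003,0,-0.03,0,0,0],[-0.003,0,-0.06,0,0,0],[-0.003,0,-0.08,0,0,0],[-0.003,0,-0.09,0,0,0],[-0.003,0,-0.098,0,0,0],[-0.003,0,-0.1,0,0,0],[-0.003,0,-0.1,0,0,0],[-0.003,0,-0.1,0,0,0]]' -1
python3 -m handwheel '[[0,0,-0.001,0,0,0],[0,0,-0.003,0,0,0],[0,0,-0.005,0,0,0],[0,0,-0.007,0,0,0],[0,0,-0.009,0,0,0],[0,0,-0.01,0,0,0],[0,0,-0.01,0,0,0],[0,0,-0.01,0,0,0]]' -1
```

```text
time_s: 4.52
position: [0.6154, 0.1203, 0.1792]
tcp_rot: [[-0.997, 0.077, 0.003], [0.077, 0.997, 0.0], [-0.003, 0.0, -1.0]]
force: [0.6, -0.4, 0.6]
opening: 0.001
grasp_force: 0.0
time_s: 5.18
position: [0.6142, 0.1202, 0.1673]
tcp_rot: [[-0.997, 0.077, -0.0], [0.077, 0.997, -0.0], [0.0, -0.0, -1.0]]
force: [-0.2, -1.0, 0.4]
opening: 0.007
grasp_force: 0.0
```

The tip is at z = 0.142, just above the deck. I go slowly onto the plate.

```bash
python3 -m handwheel '[[0,0,-0.001,0,0,0],[0,0,-0.002,0,0,0],[0,0,-0.003,0,0,0],[0,0,-0.004,0,0,0],[0,0,-0.005,0,0,0],[0,0,-0.006,0,0,0],[0,0,-0.006,0,0,0],[0,0,-0.006,0,0,0]]' -1
python3 -m handwheel '[[0,0,-0.001,0,0,0],[0,0,-0.002,0,0,0],[0,0,-0.003,0,0,0],[0,0,-0.003,0,0,0],[0,0,-0.003,0,0,0],[0,0,-0.003,0,0,0],[0,0,-0.003,0,0,0],[0,0,-0.003,0,0,0]]' -1
```

```text
time_s: 5.85
position: [0.6142, 0.1202, 0.1617]
tcp_rot: [[-0.997, 0.077, 0.0], [0.077, 0.997, -0.0], [-0.0, -0.0, -1.0]]
force: [-0.1, -0.8, 2.0]
opening: 0.005
grasp_force: 0.8
time_s: 6.52
position: [0.6142, 0.1202, 0.1588]
tcp_rot: [[-0.997, 0.077, 0.0], [0.077, 0.997, -0.0], [-0.0, -0.0, -1.0]]
force: [-1.8, -0.6, 5.0]
opening: 0.007
grasp_force: 2.5
```

The plate gives: 2 N to start, then 5 N, so cover3 is the release. I press to the stop.

```bash
python3 -m handwheel '[[0,0,-0.0005,0,0,0],[0,0,-0.001,0,0,0],[0,0,-0.0015,0,0,0],[0,0,-0.002,0,0,0],[0,0,-0.0025,0,0,0],[0,0,-0.003,0,0,0],[0,0,-0.003,0,0,0],[0,0,-0.003,0,0,0]]' -1
python3 -m handwheel '[[0,0,-0.0005,0,0,0],[0,0,-0.001,0,0,0],[0,0,-0.0015,0,0,0],[0,0,-0.0015,0,0,0],[0,0,-0.0015,0,0,0],[0,0,-0.0015,0,0,0],[0,0,-0.0015,0,0,0],[0,0,-0.0015,0,0,0]]' -1
```

```text
time_s: 7.18
position: [0.6142, 0.1202, 0.1559]
tcp_rot: [[-0.997, 0.077, 0.0], [0.077, 0.997, -0.0], [-0.0, -0.0, -1.0]]
force: [-1.7, -0.2, 5.3]
opening: 0.007
grasp_force: 2.9
time_s: 7.85
position: [0.6143, 0.1202, 0.1554]
tcp_rot: [[-0.997, 0.077, 0.001], [0.077, 0.997, -0.0], [-0.001, -0.0, -1.0]]
force: [-3.0, -0.1, 10.5]
opening: 0.001
grasp_force: 5.2
```

It has stopped moving with the force at 10.5 N, so it is on the hard stop. I press slightly more to be certain, then withdraw straight up.

```bash
python3 -m handwheel '[[0,0,-0.001,0,0,0],[0,0,-0.001,0,0,0],[0,0,-0.001,0,0,0],[0,0,-0.001,0,0,0],[0,0,-0.001,0,0,0],[0,0,-0.001,0,0,0],[0,0,-0.001,0,0,0],[0,0,-0.001,0,0,0]]' -1
python3 -m handwheel '[[0,0,0.003,0,0,0],[0,0,0.006,0,0,0],[0,0,0.01,0,0,0],[0,0,0.015,0,0,0],[0,0,0.025,0,0,0],[0,0,0.04,0,0,0],[0,0,0.06,0,0,0],[0,0,0.08,0,0,0]]' -1
python3 -m handwheel '[[0,0,0.03,0,0,0],[0,0,0.06,0,0,0],[0,0,0.09,0,0,0],[0,0,0.12,0,0,0],[0,0,0.14,0,0,0],[0,0,0.15,0,0,0],[0,0,0.15,0,0,0],[0,0,0.15,0,0,0]]' -1
python3 - <<'E'
from h import *
im,d=cams.capture("side");cv2.imwrite("pics/side1.png",im)
E
```

```text
time_s: 8.52
position: [0.6143, 0.1202, 0.1552]
tcp_rot: [[-0.997, 0.077, 0.001], [0.077, 0.997, -0.0], [-0.001, -0.0, -1.0]]
force: [-4.2, -0.6, 14.7]
opening: 0.007
grasp_force: 7.4
time_s: 9.18
position: [0.6139, 0.1202, 0.2335]
tcp_rot: [[-0.997, 0.077, -0.001], [0.077, 0.997, -0.0], [0.001, -0.0, -1.0]]
force: [-0.9, -0.2, 0.4]
opening: 0.004
grasp_force: 0.0
time_s: 9.85
position: [0.6138, 0.1202, 0.3826]
tcp_rot: [[-0.997, 0.077, -0.001], [0.077, 0.997, 0.0], [0.001, -0.0, -1.0]]
force: [0.3, -0.4, -0.8]
opening: 0.008
grasp_force: 0.0
```

View pics/side1.png

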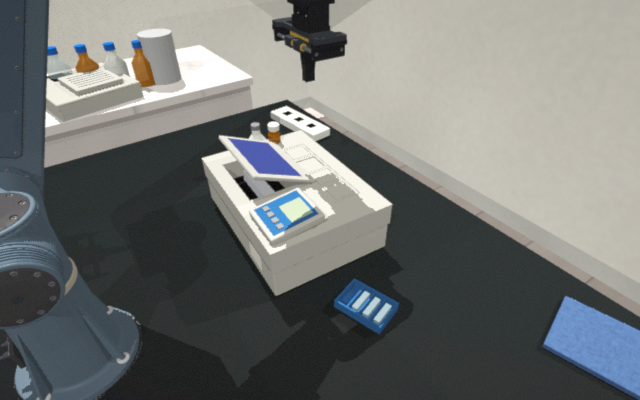

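The lid stands ajar (raised edge near (225,140)). The jar (273,130), the bottle and the box (367,305) are where they were, and the gripper is well clear above, so I hand in.

```bash
python3 -c "
from rig import bot
print(bot.hand_in())"
```

```text
the job is handed in; nothing more can be done
None
```

I pressed cover3, the release, to its hard stop; the lid kicked up and stays ajar, the arm is withdrawn, the jar, box and bottle look unmoved, and the job is handed in (no verdict was returned).

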